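# Sort sterilisation cassettes by tag into stop-gauged nests

### The job

Sort the instrument cassettes by their tags: set the green-tagged one down in the green pass nest and the red-tagged one in the red reject nest, flat between the rails and slid up snug against the nest's end stop. The stops have been set by hand and are only clamped by friction, so feel for them and do not push them along; do not drop the cassettes. Leave the blue-tagged cassette, the cup, the bottle and the notebook where they are.

Things in the scene. Friction and masses are not known exactly. Their poses are not given: they have to be found in the camera images.
- cassette_green: closed steel instrument cassette, a rigid box 150 long (its x) x 56 wide (its y) x 40 high, 0.25 to 0.5 kg, lying flat on the table, tag up; a 48 x 32 green tag on its lid near its +x end, long black vent slots near the other. Origin at the centre of its underside, z up. Can be gripped across the 56 mm width at its middle
- cassette_red: closed steel instrument cassette, a rigid box 150 long (its x) x 56 wide (its y) x 40 high, 0.25 to 0.5 kg, lying flat on the table, tag up; a 48 x 32 red tag on its lid near its +x end, long black vent slots near the other. Origin at the centre of its underside, z up. Can be gripped across the 56 mm width at its middle
- cassette_blue: closed steel instrument cassette, a rigid box 150 long (its x) x 56 wide (its y) x 40 high, 0.25 to 0.5 kg, lying flat on the table, tag up; a 48 x 32 blue tag on its lid near its +x end, long black vent slots near the other. Origin at the centre of its underside, z up. Can be gripped across the 56 mm width at its middle. Not to be moved
- pass_nest: pass nest with green rails and green patch: fixed white plate 250 (x) x 100 (y) x 6; origin at the centre of its underside. Its top is the floor. Rails along x, 64 mm apart, rise 5 above the floor: keep fingertips 7 mm or more above the held cassette's underside. The -x end (near the robot) is open; near the +x end an aluminium end stop (block 60 wide, 12 thick, 25 above the floor) crosses the lane
- reject_nest: reject nest with red rails and red patch: fixed white plate 250 (x) x 100 (y) x 6; origin at the centre of its underside. Its top is the floor. Rails along x, 64 mm apart, rise 5 above the floor: keep fingertips 7 mm or more above the held cassette's underside. The -x end (near the robot) is open; near the +x end an aluminium end stop (block 60 wide, 12 thick, 25 above the floor) crosses the lane
- pass_lay (a point): point on the pass nest's floor, mid-lane, 50 mm to -x of the nest's origin. A cassette laid with its middle here is clear of the stop; it then slides along the nest's +x. The stop's near face is 95 to 140 mm to +x of this point, different each time and not reported: feel for it. It is held on its bars by friction and slips at about 20 N of push
- reject_lay (a point): point on the reject nest's floor, mid-lane, 50 mm to -x of the nest's origin. A cassette laid with its middle here is clear of the stop; it then slides along the nest's +x. The stop's near face is 95 to 140 mm to +x of this point, different each time and not reported: feel for it. It is held on its bars by friction and slips at about 20 N of push
- cup: white cup, 72 across, 85 high, loose; origin at the centre of its foot
- bottle: clear bottle with a blue cap, 56 across, 140 high, loose; origin at the centre of its foot
- notebook: blue notebook with a pen and nippers on it, pocket size, 90 (x) x 140 (y) x 25 high, loose; origin at the centre of its underside
Not all that is in view belongs to the job. Leave any pink or yellow look-alike of the cassette_red alone.

How it is judged:
By the outcome, as a careful person would: the job done as asked, in the order asked, and still so for the second after the job is handed in, with the robot touching nothing.
It also fails if it takes over 62 s, if anything falls off the work surface, if the arm or the gripper's body presses on something with over 40 N, if the wrist force passes 120 N, or if a joint passes its speed limit or range.

### The arm

A 6-joint arm with a two-finger parallel gripper is mounted at the origin on the work surface. World frame = base frame: x ahead of the robot, y to its left, z up, the work surface at z = 0. Lengths are in m, angles in rad, forces in N, time in s.
With the tool pointing down it reaches from about 0.35 to 0.775 m from the base axis. Payload 5.5 kg.
Tool frame: the origin (TCP) lies on the centre line of the jaws, within the pads' length; the fingertips stand 11 mm ahead of it and the grasp point (between the pads) lies 8 mm behind it (env.tip_extent is the distance from the TCP to the fingertips, in m); z points along the fingers, y is the line along which they close (so a half turn about z gives the same grasp; the last joint's range is limited). The gripper opens to 85 mm and grips with 20 to 120 N. Pads are 22 mm wide; open, the fingers measure 114 mm over their backs; the gripper's body (76 mm by 85 mm) begins 54 mm behind the grasp point. The pads swing forward as they close: fully open they stand 13 mm farther back than shut.
Start: joints at [-1.298, 0.313, 0.046, 1.304, 0, 1.431], TCP at [0.231, -0.527, 0.242] pointing down, gripper open.
Joint ranges: [-2.76, 2.76], [-0.86, 1.69], [-1.03, 1.26], [-2.2, 2.34], [-1.47, 1.5], [-3.14, 3.14]. Speed limits (rad/s): [2.57, 2.57, 3.14, 3.14, 3.14, 3.14].

### API

Orientations are given as a unit quaternion [w, x, y, z].
In Python, from workcell import env gives the robot as it stands.
- The arm moves only by the shell command python3 -m jog 'ROWS' [FORCE]. ROWS is JSON, a list of rows, each a list of 5 numbers: the gripper's target within -1 to 1 (shut at 1, half-way at 0, fully open at -1), then the shift along the tool's x, y, z in m, then the turn about the tool's z in degrees. In form: [[fingers, tx, ty, tz, turn], ...]. A call has 1 to 5 rows; each row shifts and turns the commanded pose from where the row before left it, along the tool's axes as they then stand; what a row does not reach is not made up. A row lasts 1/12 s, in which the tool goes at most 41.7 mm and 7.16 degrees, less where a joint would pass 70% of its speed; a pose out of reach is approached as far as the arm can. A call is refused whole if a number of a shift passes 0.0417 or a number of a turn 7.16, either way. A call with a gripper value outside its range is refused whole. The fingers move at their own pace and stop on an object; FORCE is the grip in N (left out, the last holds). Time passes only in rows, so rows that do not move let the fingers close. It gives the time, the measured TCP pose, the force, the opening and the grip force at its end, in the units of the state.
- env.get_state(): the state, without advancing time (a new reading comes with each control period).
- env.read_camera(name): name is "side" or "top" or "wrist"; returns a dict with "img" (384x512x3 uint8, red, green, blue), "fov_y" (degrees; the focal length in pixels is half the picture's height over the tangent of half this angle, whatever the lens; pixels are square), "cx", "cy" (the principal point, pixels), "T" (4x4, takes a point from camera to world coordinates). Camera axes: x right, y up, looking along -z (the intrinsics and any distortion apply to the point x, -y, -z); pixel columns grow to the right and rows downward; lengths in m; the calibration is good to about 2 mm. A picture is of the moment at which its call begins. There is no depth.
- env.hand_in(): hands the job in; it is judged then, once.
The state is a dict: "clock": time; "joint_pos": joint angles; "qvel": joint speeds; "tau": joint torques, N m; "tcp_pos": TCP position; "orientation": TCP orientation; "wrist_force": force on the tool from outside, world axes, zero at the start; "ft_torque": the same for the moment, N m; "finger_gap": finger opening in m; "grip_force": force on a finger pad.
Only numpy, scipy, OpenCV 4.12 (cv2) and the standard library are available. Lean on these libraries where they do the work, as an engineer would, in place of code of your own. Each camera call takes 0.05 s, during which the arm holds its last target. There are 200 camera calls.

## Working session

There is one attempt and no reset: what is moved stays moved. The work goes in short steps, Python scripts to look and compute and a shell command to move; the robot and the scene stay as the last step left them, time stands still between calls to the robot, and variables do not carry over. Pictures are saved under pics/ and viewed, at most 10 in all, crops included, and the job is handed in when it is done.

```bash
ls; mkdir -p pics
python3 - <<'E'
from workcell import env
import cv2,numpy as np
s=env.get_state();print({k:np.round(v,3).tolist() for k,v in s.items()})
for n in("top","side"):
    c=env.read_camera(n);print(n,c["fov_y"],c["cx"],c["cy"],np.round(c["T"],4).tolist(),[k for k in c])
    cv2.imwrite(f"pics/{n}0.png",c["img"][:,:,::-1])
E
```

```text
pics
{'clock': 0.0, 'joint_pos': [-1.298, 0.314, 0.045, 1.304, 0.0, 1.431], 'qvel': [0.001, -0.001, -0.001, 0.001, 0.0, -0.001], 'tau': [0.002, -48.063, 29.853, 0.019, -0.0, -0.0], 'tcp_pos': [0.231, -0.526, 0.241], 'orientation': [-0.001, 0.979, 0.205, -0.0], 'wrist_force': [-1.336, -0.129, -0.802], 'ft_torque': [0.033, 0.013, 0.012], 'grip_force': 0.0, 'finger_gap': 0.085}
top 43.825065733683786 262.25081317725653 186.1574790698274 [[0.0112, 0.9958, -0.0906, 0.409], [-0.9999, 0.0123, 0.0115, -0.0219], [0.0125, 0.0905, 0.9958, 1.3602], [0.0, 0.0, 0.0, 1.0]] ['img', 'fov_y', 'cx', 'cy', 'T']
side 42.310021179106 256.36367390084627 192.49594479228804 [[-0.9729, 0.12, -0.1977, 0.2087], [-0.2311, -0.4737, 0.8498, 1.2838], [0.0084, 0.8725, 0.4886, 0.8228], [0.0, 0.0, 0.0, 1.0]] ['img', 'fov_y', 'cx', 'cy', 'T']
```

View pics/top0.png

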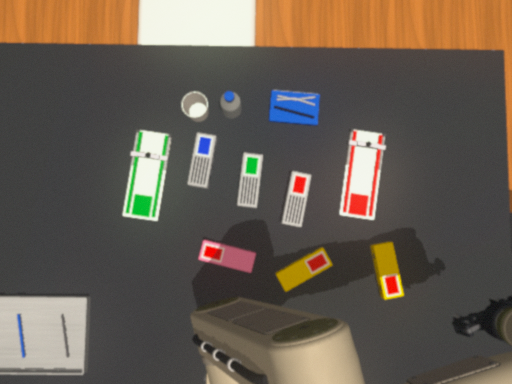

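View pics/side0.png

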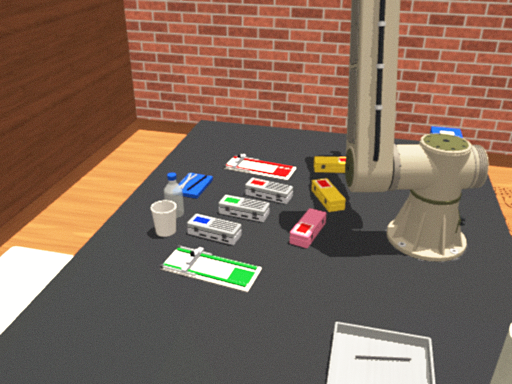

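Top view candidates: the steel boxes are green tag (253,165), red tag (299,185) and blue tag (204,146). The look-alikes with red tags are pink (213,252) and yellow (317,262) and (393,287). I choose the grey bodies at (250,180) and (297,198). The green-railed nest is at (147,175) and the red-railed nest at (363,175). Next are a close crop and measurements.

```bash
cat > h.py <<'E'
from workcell import env
import cv2,numpy as np
def ray(c,px,z):
    px=np.atleast_2d(np.asarray(px,float));f=c["img"].shape[0]/2/np.tan(np.radians(c["fov_y"]/2))
    d=np.c_[(px[:,0]-c["cx"])/f,-(px[:,1]-c["cy"])/f,-np.ones(len(px))]@c["T"][:3,:3].T
    o=c["T"][:3,3];return o+d*((z-o[2])/d[:,2])[:,None]
def proj(c,P):
    P=np.atleast_2d(P);f=c["img"].shape[0]/2/np.tan(np.radians(c["fov_y"]/2))
    q=(P-c["T"][:3,3])@c["T"][:3,:3];return np.c_[c["cx"]-f*q[:,0]/q[:,2],c["cy"]+f*q[:,1]/q[:,2]]
def mask(img,col):
    h=cv2.cvtColor(img,cv2.COLOR_RGB2HSV);H,S,V=h[...,0].astype(int),h[...,1],h[...,2]
    m={"green":(H>45)&(H<80),"red":(H<6)|(H>174),"blue":(H>105)&(H<130)}[col]
    return (m&(S>150)&(V>70)).astype(np.uint8)
def rect(c,pts,z):
    P=ray(c,pts,z)[:,:2].astype(np.float32);(x,y),_,_=r=cv2.minAreaRect(P*1000);b=cv2.boxPoints(r)
    e=[b[1]-b[0],b[2]-b[1]];l=max(e,key=np.linalg.norm);l=l*np.sign(l[0])
    return np.round([x,y,np.degrees(np.arctan2(l[1],l[0])),*sorted(r[1])],1)
E
python3 - <<'E'
from h import *
c=env.read_camera("top");I=c["img"]
for n in("green","red","blue"):
    k,l,st,ce=cv2.connectedComponentsWithStats(mask(I,n))
    for i in range(1,k):
        if st[i,4]>60: print(n,st[i].tolist(),ce[i].round(1),"z.04",rect(c,np.argwhere(l==i)[:,::-1],.04),"z.006",rect(c,np.argwhere(l==i)[:,::-1],.006))
h=cv2.cvtColor(I,cv2.COLOR_RGB2HSV)
b=(h[...,2]>95).astype(np.uint8)
b=cv2.morphologyEx(b,cv2.MORPH_CLOSE,np.ones((3,3)))
k,l,st,ce=cv2.connectedComponentsWithStats(b)
for i in range(1,k):
    if 300<st[i,4]<8000: print("body",st[i].tolist(),ce[i].round(1),"z.04",rect(c,np.argwhere(l==i)[:,::-1],.04),"z.006",rect(c,np.argwhere(l==i)[:,::-1],.006))
x=cv2.resize(I[120:235,110:400],None,fx=2.75,fy=2.75,interpolation=cv2.INTER_CUBIC)
cv2.imwrite("pics/crop.png",x[:,:,::-1])
E
```

```text
green [127, 157, 10, 55, 104] [131.6 184. ] z.04 [531.1 325.   -7.4   5.5 151.7] z.006 [534.2 333.9  -7.4   5.6 155.6]
green [246, 158, 11, 15, 141] [251.3 165.1] z.04 [587.8  -6.   -5.5  26.5  41.2] z.006 [592.4  -5.6  -5.5  27.2  42.3]
green [153, 161, 10, 55, 93] [157.5 187.9] z.04 [520.8 252.8  -7.9   5.  151.7] z.006 [523.7 259.9  -7.9   5.1 155.6]
green [133, 195, 18, 21, 309] [141.5 205.1] z.04 [472.7 295.2  -7.5  44.9  52.1] z.006 [474.3 303.4  -7.5  46.1  53.5]
red [344, 146, 10, 66, 148] [348.6 177.5] z.04 [ 554.1 -277.3   -7.5    6.7  184.4] z.006 [ 557.9 -283.8   -7.5    6.8  189.2]
red [370, 150, 10, 65, 164] [374.5 180.4] z.04 [ 545.3 -349.7   -8.1    8.3  181.7] z.006 [ 548.8 -358.1   -8.1    8.5  186.4]
red [293, 176, 13, 17, 152] [299.1 184.4] z.04 [ 535.5 -139.6  -11.    27.2   43.3] z.006 [ 538.8 -142.7  -11.    27.9   44.4]
red [349, 194, 19, 21, 320] [358.  204.2] z.04 [ 482.3 -303.5   -7.6   45.8   53.6] z.006 [ 484.2 -310.8   -7.6   47.    54.9]
red [204, 246, 18, 14, 165] [212.5 252.5] z.04 [345.4  97.3  76.7  27.6  43.8] z.006 [343.8 100.4  76.7  28.3  45. ]

[... 1633 characters left out ...]
6] z.04 [336.7  58.9  76.7  61.2 153.7] z.006 [334.8  61.   76.7  62.7 157.7]
body [371, 242, 34, 59, 1319] [387.3 270.7] z.04 [ 301.5 -382.    11.9   65.5  155.4] z.006 [ 298.7 -391.3   11.9   67.2  159.4]
body [276, 247, 57, 45, 1227] [303.6 269. ] z.04 [ 303.5 -153.2  -60.4   60.6  152.3] z.006 [ 300.8 -156.6  -60.4   62.1  156.2]
body [0, 296, 89, 80, 6915] [ 43.2 335. ] z.04 [119.8 547.9 -89.5 207.4 238.8] z.006 [112.4 562.5 -89.5 212.7 244.9]
body [191, 316, 174, 68, 6862] [285.  357.5] z.04 [ 88.  -82.3 -89.6 175.5 466.7] z.006 [ 79.8 -83.9 -89.6 180.  478.7]
body [435, 359, 77, 25, 993] [484.8 375.2] z.04 [  35.6 -611.6  -89.6   62.9  208.4] z.006 [  26.  -626.8  -89.6   64.5  213.8]
```

View pics/crop.png

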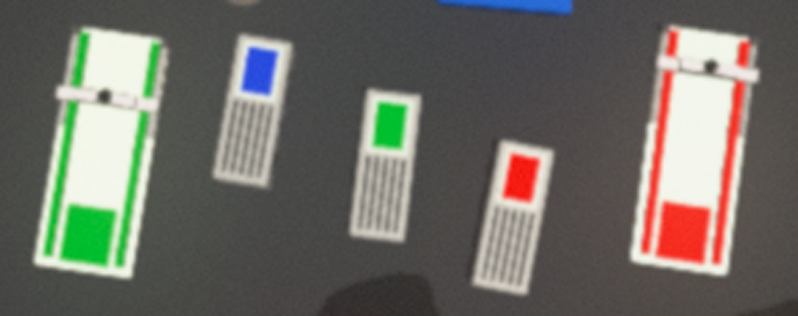

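The crop confirms it: grey body with a green tag at (250,180), grey body with a red tag at (297,199). The nest stops sit near the top ends. On the way I'll pass over the red nest for a wrist look.

```bash
cat >> h.py <<'E'
def go(x,y,z,a):
    "tool-axis shift (mm) and turn (deg) to a TCP target in mm/deg; shift is for AFTER the turn"
    s=env.get_state();p=np.array(s["tcp_pos"])*1000;q=s["orientation"]
    a0=2*np.degrees(np.arctan2(q[2],q[1]));t=(a0-a+180)%360-180;r=np.radians(a);d=np.array([x,y,z])-p
    print("at",p.round(1),"a",round(a0,2),"F",np.round(s["wrist_force"],1),"t",round(s["clock"],2),"gap",round(s["finger_gap"]*1000,1))
    print("turn",round(t,2),"shift",np.round([d[0]*np.cos(r)+d[1]*np.sin(r),d[0]*np.sin(r)-d[1]*np.cos(r),-d[2]],1))
E
python3 -c "
from h import *
go(500,-318,290,-8)"
```

```text
at [ 230.6 -526.3  241.6] a 23.65 F [0.5 0.6 0.1] t 0.15 gap 85.2
turn 31.65 shift [ 237.8 -243.8  -48.4]
```

```bash
python3 -m jog '[[-1,0,0,-0.01,7],[-1,0,0,-0.01,7],[-1,0,0,-0.01,7],[-1,0,0,-0.01,7],[-1,0,0,-0.01,3.6]]' 
python3 -m jog '[[-1,0.024,-0.0245,0,0],[-1,0.024,-0.0245,0,0],[-1,0.024,-0.0245,0,0],[-1,0.024,-0.0245,0,0],[-1,0.024,-0.0245,0,0]]'
python3 -m jog '[[-1,0.024,-0.0245,0,0],[-1,0.024,-0.0245,0,0],[-1,0.024,-0.0245,0,0],[-1,0.024,-0.0245,0,0],[-1,0.024,-0.0245,0,0]]'
python3 -m jog '[[-1,0,0,0,0],[-1,0,0,0,0]]'
python3 - <<'E'
from h import *
c=env.read_camera("wrist");cv2.imwrite("pics/w1.png",c["img"][:,:,::-1]);print(np.round(c["T"],3).tolist(),c["fov_y"],c["cx"],c["cy"])
go(535,300,290,-7)
E
```

```text
clock: 0.57
tcp_pos: [0.2306, -0.5265, 0.2924]
orientation: [-0.0, 0.997, -0.072, -0.0]
wrist_force: [-0.4, -0.7, -0.7]
finger_gap: 0.0854
grip_force: 0.0
clock: 0.98
tcp_pos: [0.3673, -0.4209, 0.2921]
orientation: [-0.0, 0.998, -0.07, -0.0]
wrist_force: [-0.3, 0.2, 0.4]
finger_gap: 0.0855
grip_force: 0.0
clock: 1.4
tcp_pos: [0.5033, -0.3159, 0.292]
orientation: [-0.0, 0.998, -0.069, -0.0]
wrist_force: [-0.6, -0.2, -0.0]
finger_gap: 0.0856
grip_force: 0.0
clock: 1.57
tcp_pos: [0.5034, -0.3157, 0.2917]
orientation: [-0.0, 0.998, -0.067, -0.0]
wrist_force: [-0.3, 0.4, 1.1]
finger_gap: 0.0858
grip_force: 0.0
[[-0.135, 0.941, 0.311, 0.584], [-0.991, -0.128, -0.043, -0.326], [-0.001, -0.314, 0.949, 0.423], [0.0, 0.0, 0.0, 1.0]] 66.46804496607271 255.4933301648438 196.51663755503108
at [ 502.5 -316.6  291.7] a -7.84 F [ 0.  -1.1 -0.3] t 1.62 gap 85.5
turn -0.84 shift [ -42.9 -616.     1.7]
```

View pics/w1.png

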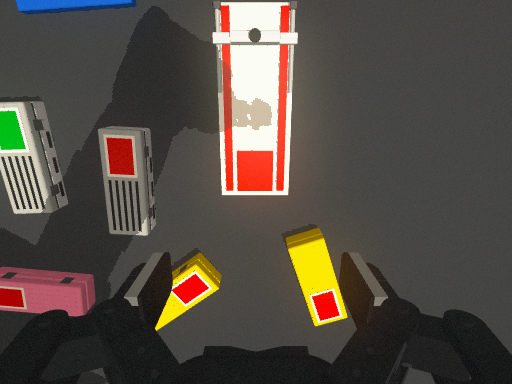

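The wrist view shows the red nest: plate about (220–296, 0–194), stop at (255,38), patch at (255,171). It also shows the red cassette at (126,180). I'll measure the lane here, then do the same over the green nest.

```bash
cat >> h.py <<'E'
def nest(c,col):
    "lane from the two long rails (z=.011) and patch (z=.006)"
    k,l,st,ce=cv2.connectedComponentsWithStats(mask(c["img"],col))
    ids=[i for i in range(1,k) if st[i,4]>100 ]
    L=[]
    for i in ids:
        r=rect(c,np.argwhere(l==i)[:,::-1],.011);print(col,st[i].tolist(),r)
        if r[3]<18 and r[4]>110:
            P=ray(c,np.argwhere(l==i)[:,::-1],.011)[:,:2]*1000;L.append(np.polyfit(P[:,0],P[:,1],1))
    for x in (450,500,550,600): print(x,[np.polyval(p,x).round(1) for p in L])
    m=np.mean(L,0);print("lane yaw",np.degrees(np.arctan(m[0])).round(2),"mid y at x=500",np.polyval(m,500).round(1))
E
python3 - <<'E'
from h import *
c=env.read_camera("wrist");nest(c,"red")
I=c["img"];h=cv2.cvtColor(I,cv2.COLOR_RGB2HSV)
w=((h[...,2]>175)&(h[...,1]<60)).astype(np.uint8)|mask(I,"red")
k,l,st,ce=cv2.connectedComponentsWithStats(w)
for i in range(1,k):
    if st[i,4]>1500:print(st[i].tolist(),"z0.006",rect(c,np.argwhere(l==i)[:,::-1],.006),"z.04",rect(c,np.argwhere(l==i)[:,::-1],.04))
print("near edge centre",ray(c,[255,194],.006).round(4),"stop near face top edge",ray(c,[255,43],.031).round(4))
E
python3 -m jog '[[-1,0,-0.04,0,0],[-1,0,-0.04,0,0],[-1,0,-0.04,0,0],[-1,-0.01,-0.04,0,0],[-1,-0.01,-0.04,0,0]]'
python3 -m jog '[[-1,0,-0.04,0,0],[-1,0,-0.04,0,0],[-1,0,-0.04,0,0],[-1,-0.01,-0.04,0,0],[-1,-0.01,-0.04,0,0]]'
python3 -m jog '[[-1,0,-0.04,0,0],[-1,0,-0.04,0,0],[-1,0,-0.04,0,0],[-1,0,-0.04,0,0],[-1,0,-0.04,0,0]]'
python3 -m jog '[[-1,0,0,0,0],[-1,0,0,0,0]]'
python3 - <<'E'
from h import *
c=env.read_camera("wrist");cv2.imwrite("pics/w2.png",c["img"][:,:,::-1]);nest(c,"green")
go(548,-3,200,-5.8)
E
```

```text
red [219, 5, 10, 27, 218] [ 683.  -301.3   -7.     9.9   28.2]
red [280, 5, 9, 27, 218] [ 672.8 -374.7   -7.9    9.8   28.1]
red [221, 44, 12, 146, 1081] [ 560.  -284.3   -7.9   10.3  191.2]
red [276, 44, 11, 146, 1079] [ 549.9 -357.3   -7.9   10.   191.2]
red [106, 137, 27, 38, 875] [ 534.7 -126.1  -10.7   34.2   51.4]
red [236, 150, 36, 40, 1419] [ 488.6 -311.4   -7.9   51.    57.3]
red [171, 273, 37, 30, 545] [ 305.4 -178.7  -60.6   34.4   50.8]
red [0, 288, 23, 19, 375] [328.7 121.8  74.3  35.1  37.4]
red [312, 291, 27, 29, 511] [ 241.3 -398.4   11.    34.2   51.5]
450 [np.float64(-269.2), np.float64(-343.4)]
500 [np.float64(-276.1), np.float64(-350.4)]
550 [np.float64(-283.0), np.float64(-357.3)]
600 [np.float64(-289.9), np.float64(-364.2)]
lane yaw -7.88 mid y at x=500 -313.2
[211, 2, 86, 41, 2911] z0.006 [ 674.5 -337.4   82.1   44.1  107.9] z.04 [ 667.1 -336.6   82.1   40.5   99.1]
[215, 44, 78, 151, 10351] z0.006 [ 550.7 -320.4   -7.9   99.3  201.3] z.04 [ 553.3 -320.9   -7.9   91.2  184.9]
[0, 102, 48, 112, 2034] z0.006 [547.5  24.4  -6.1  58.7 160.5] z.04 [550.5  -4.3  -6.1
[... 703 characters left out ...]
p: 0.0855
grip_force: 0.0
green [155, 21, 11, 49, 342] [658.9 314.7  -7.3  10.3  58.6]
green [211, 32, 8, 26, 133] [663.3 239.5  -5.1   8.8  29.7]
green [146, 80, 15, 109, 702] [535.2 331.4  -7.6  10.4 161.5]
green [384, 95, 38, 43, 1068] [589.  -17.3  -5.8  34.3  51.3]
green [191, 115, 18, 84, 541] [509.  260.4  -7.7  10.4 129. ]
green [157, 154, 35, 43, 1165] [478.6 300.5  -7.6  51.   58.6]
450 [np.float64(342.8), np.float64(268.3)]
500 [np.float64(336.2), np.float64(261.6)]
550 [np.float64(329.5), np.float64(255.0)]
600 [np.float64(322.8), np.float64(248.3)]
lane yaw -7.6 mid y at x=500 298.9
at [518.3 142.8 305.3] a 3.51 F [0.8 0.1 0.4] t 3.13 gap 85.3
turn 9.31 shift [ 44.3 142.  105.3]
```

View pics/w2.png

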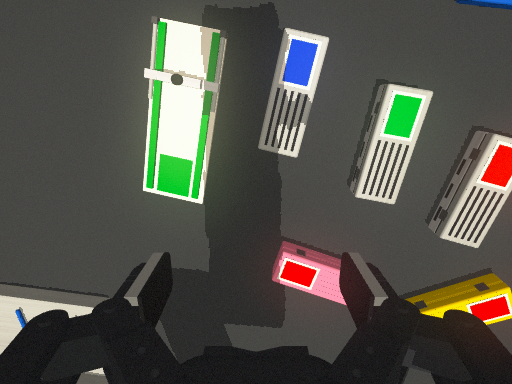

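The wrist view shows the green nest at (180,110) with its stop at (178,78), and the green cassette at (392,142). The last translation was limited and the tool tilted, so I'll check the joints.

```bash
python3 -c "
from h import *
s=env.get_state();print(np.round(s['joint_pos'],3),np.round(s['orientation'],3))"
```

```text
[0.06  0.22  0.071 1.423 0.109 3.14 ] [-0.054  0.998  0.031 -0.002]
```

Joint 6 is at its range limit, so I'll take the half-turned grasp (a = yaw + 180°) and turn back.

```bash
python3 -m jog '[[-1,0,0,0,-7.1],[-1,0,0,0,-7.1],[-1,0,0,0,-7.1],[-1,0,0,0,-7.1],[-1,0,0,0,-7.1]]' 
python3 -m jog '[[-1,0,0,0,-7.1],[-1,0,0,0,-7.1],[-1,0,0,0,-7.1],[-1,0,0,0,-7.1],[-1,0,0,0,-7.1]]' |grep ori
python3 -m jog '[[-1,0,0,0,-7.1],[-1,0,0,0,-7.1],[-1,0,0,0,-7.1],[-1,0,0,0,-7.1],[-1,0,0,0,-7.1]]' |grep ori
python3 -m jog '[[-1,0,0,0,-7.1],[-1,0,0,0,-7.1],[-1,0,0,0,-7.1],[-1,0,0,0,-7.1],[-1,0,0,0,-7.1]]' |grep ori
python3 -m jog '[[-1,0,0,0,-7.1],[-1,0,0,0,-7.1],[-1,0,0,0,-7.1],[-1,0,0,0,-7.1]]'
python3 -c "
from h import *
s=env.get_state();print(np.round(s['joint_pos'],3));go(548,-3,200,174.1)"
```

```text
clock: 3.55
tcp_pos: [0.5183, 0.1423, 0.3051]
orientation: [-0.053, 0.94, 0.336, 0.014]
wrist_force: [-0.2, 0.3, -0.5]
finger_gap: 0.0853
grip_force: 0.0
orientation: [-0.046, 0.793, 0.606, 0.03]
orientation: [-0.034, 0.571, 0.819, 0.042]
orientation: [-0.02, 0.294, 0.954, 0.051]
clock: 5.13
tcp_pos: [0.5183, 0.1424, 0.3051]
orientation: [-0.007, 0.051, 0.997, 0.054]
wrist_force: [-0.5, 0.3, -0.2]
finger_gap: 0.0854
grip_force: 0.0
[0.059 0.221 0.071 1.423 0.109 0.16 ]
at [518.3 142.4 305.1] a 174.2 F [-0.5  0.3 -0.2] t 5.13 gap 85.4
turn 0.1 shift [ -44.5 -141.5  105.1]
```

The commanded pose kept a 6° tilt toward +y. By mirror symmetry, pushing −y with joint 6 at its other limit should take it out, so I'll turn there.

```bash
python3 -m jog '[[-1,0,0,0,-7.15],[-1,0,0,0,-7.15],[-1,0,0,0,-7.15],[-1,0,0,0,-7.15],[-1,0,0,0,-7.15]]' |grep ori
python3 -m jog '[[-1,0,0,0,-7.15],[-1,0,0,0,-7.15],[-1,0,0,0,-7.15],[-1,0,0,0,-7.15],[-1,0,0,0,-7.15]]' |grep ori
python3 -m jog '[[-1,0,0,0,-7.15],[-1,0,0,0,-7.15],[-1,0,0,0,-7.15],[-1,0,0,0,-7.15],[-1,0,0,0,-7.15]]' |grep ori
python3 -m jog '[[-1,0,0,0,-7.15],[-1,0,0,0,-7.15],[-1,0,0,0,-7.15],[-1,0,0,0,-7.15],[-1,0,0,0,-7.15]]' |grep ori
python3 -m jog '[[-1,0,0,0,-7.15],[-1,0,0,0,-7.15],[-1,0,0,0,-7.15],[-1,0,0,0,-7.15],[-1,0,0,0,-7.15]]' |grep ori
python3 -m jog '[[-1,0,0,0,-7.15],[-1,0,0,0,-3],[-1,0,0.03,0,0],[-1,0,0.03,0,0],[-1,0,0.03,0,0]]'
python3 -c "
from h import *
s=env.get_state();print(np.round(s['joint_pos'],3))"
```

```text
orientation: [0.01, -0.258, 0.965, 0.054]
orientation: [0.026, -0.542, 0.839, 0.048]
orientation: [-0.039, 0.773, -0.632, -0.038]
orientation: [-0.049, 0.93, -0.364, -0.024]
orientation: [-0.054, 0.997, -0.061, -0.008]
clock: 7.63
tcp_pos: [0.5205, 0.0947, 0.296]
orientation: [-0.038, 0.999, -0.007, -0.001]
wrist_force: [0.3, 0.2, -1.6]
finger_gap: 0.0855
grip_force: 0.0
[-0.013  0.209  0.037  1.402  0.075 -3.141]
```

Working: the tilt drops from 0.109 to 0.075. I'll continue.

```bash
python3 -m jog '[[-1,0,0.03,0,0],[-1,0,0.03,0,0],[-1,0,0.03,0,0]]'|grep -E "ori|tcp"
python3 -c "
from h import *
s=env.get_state();print(np.round(s['joint_pos'],3))"
python3 -m jog '[[-1,0,0.03,0,0]]'|grep -E "ori|tcp"
python3 -c "
from h import *
s=env.get_state();print(np.round(s['joint_pos'],3))"
```

```text
tcp_pos: [0.52, 0.0507, 0.2903]
orientation: [-0.02, 0.999, -0.04, -0.001]
[-0.079  0.201  0.014  1.387  0.039 -3.141]
tcp_pos: [0.5192, 0.0361, 0.2892]
orientation: [-0.014, 0.999, -0.051, -0.001]
[-0.1    0.198  0.008  1.384  0.027 -3.141]
```

```bash
python3 -m jog '[[-1,0,0.03,0,0],[-1,0,0.03,0,0]]'|grep -E "ori|tcp"
python3 -c "
from h import *
s=env.get_state();print(np.round(s['joint_pos'],4),np.round(s['orientation'],4))"
python3 -m jog '[[-1,0,0.006,0,0],[-1,0,0,0,0]]'|grep -E "ori|tcp"
python3 -c "
from h import *
s=env.get_state();print(np.round(s['joint_pos'],4),np.round(s['orientation'],4));go(549,-3,200,174.1)"
```

```text
tcp_pos: [0.5166, 0.007, 0.288]
orientation: [-0.002, 0.997, -0.072, -0.002]
[-1.4360e-01  1.9300e-01 -1.1000e-03  1.3805e+00  3.0000e-03 -3.1406e+00] [-0.0016  0.9974 -0.0722 -0.0018]
tcp_pos: [0.5163, 0.0047, 0.2881]
orientation: [-0.001, 0.997, -0.074, -0.002]
[-1.4750e-01  1.9240e-01 -1.6000e-03  1.3806e+00  1.7000e-03 -3.1406e+00] [-0.001   0.9972 -0.0742 -0.0018]
at [516.3   4.7 288.1] a -8.5 F [ 0.7 -0.1  0.7] t 8.3 gap 85.4
turn 177.4 shift [-33.3  -4.3  88.1]
```

Tilt removed. Turning to the half-turned grasp and looking from there.

```bash
for i in 1; do :; done; python3 -m jog '[[-1,0,0,0,7.15],[-1,0,0,0,7.15],[-1,0,0,0,7.15],[-1,0,0,0,7.15],[-1,0,0,0,7.15]]' |grep ori
python3 -m jog '[[-1,0,0,0,7.15],[-1,0,0,0,7.15],[-1,0,0,0,7.15],[-1,0,0,0,7.15],[-1,0,0,0,7.15]]' |grep ori
python3 -m jog '[[-1,0,0,0,7.15],[-1,0,0,0,7.15],[-1,0,0,0,7.15],[-1,0,0,0,7.15],[-1,0,0,0,7.15]]' |grep ori
python3 -m jog '[[-1,0,0,0,7.15],[-1,0,0,0,7.15],[-1,0,0,0,7.15],[-1,0,0,0,7.15],[-1,0,0,0,7.15]]' |grep ori
python3 -m jog '[[-1,0,0,0,7.15],[-1,0,0,0,7.15],[-1,0,0,0,7.15],[-1,0,0,0,7.15],[-1,0,0,0,5.8]]' |grep ori
python3 -m jog '[[-1,-0.011,-0.002,0.03,0],[-1,-0.011,-0.002,0.03,0],[-1,-0.011,0,0.03,0],[-1,0,0,0,0]]'
cat >> h.py <<'E'
def cas(c,col):
    k,l,st,ce=cv2.connectedComponentsWithStats(mask(c["img"],col))
    for i in range(1,k):
        if st[i,4]>100: print(col,st[i].tolist(),"tag",rect(c,np.argwhere(l==i)[:,::-1],.04))
    h=cv2.cvtColor(c["img"],cv2.COLOR_RGB2HSV)
    w=(((h[...,2]>150)&(h[...,1]<60))|(mask(c["img"],col)>0)).astype(np.uint8)
    k,l,st,ce=cv2.connectedComponentsWithStats(cv2.morphologyEx(w,cv2.MORPH_CLOSE,np.ones((7,7))))
    for i in range(1,k):
        if st[i,4]>3000:print(st[i].tolist(),"body z.04",rect(c,np.argwhere(l==i)[:,::-1],.04))
E
python3 - <<'E'
from h import *
c=env.read_camera("wrist");cv2.imwrite("pics/w3.png",c["img"][:,:,::-1]);cas(c,"green");go(549,-3,30,174.1)
E
```

```text
orientation: [-0.001, 0.926, -0.378, -0.002]
orientation: [0.0, 0.765, -0.644, -0.002]
orientation: [-0.001, -0.53, 0.848, 0.002]
orientation: [-0.001, -0.244, 0.97, 0.002]
orientation: [-0.002, 0.053, 0.999, 0.001]
clock: 10.72
tcp_pos: [0.5469, -0.0008, 0.1921]
orientation: [-0.006, 0.05, 0.999, 0.002]
wrist_force: [-0.9, -0.1, -0.9]
finger_gap: 0.0858
grip_force: 0.0
green [473, 54, 39, 153, 1377] tag [522.  233.2  -7.5  12.2 142.3]
green [238, 204, 31, 42, 1252] tag [590.   -7.2  -6.8  31.1  47.1]
green [458, 220, 20, 44, 366] tag [633.3 219.2  -7.3   9.4  51. ]
[449, 39, 63, 227, 8127] body z.04 [557.3 220.4   9.1  65.6 232. ]
[80, 65, 67, 158, 7171] body z.04 [ 498.8 -129.6  -10.9   58.8  147.6]
[225, 111, 58, 143, 7095] body z.04 [549.3  -2.8  -6.1  54.4 147.7]
[0, 118, 45, 197, 3110] body z.04 [ 572.4 -247.8  -20.6   49.1  227.1]
at [546.8  -0.7 195. ] a 174.24 F [-1.3 -0.4  0.8] t 10.77 gap 85.2
turn 0.14 shift [ -2.4  -2.  165. ]
```

View pics/w3.png

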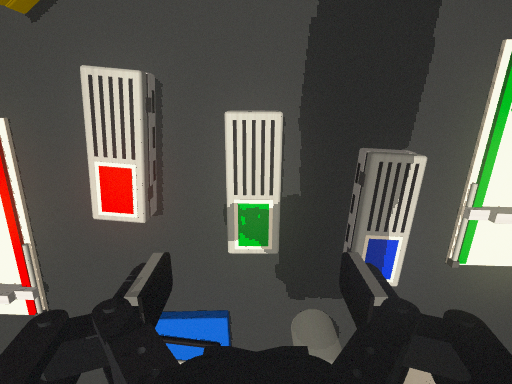

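The wrist view shows the green cassette at (253,182), midway between the jaws, with red at (118,143) and blue at (390,210) well clear. Body fit: (549.3, −2.8) mm, yaw −6.1°. Descending.

```bash
python3 -m jog '[[-1,-0.0026,-0.002,0.035,0.3],[-1,0,0,0.035,0],[-1,0,0,0.035,0],[-1,0,0,0.035,0],[-1,0,0,0.02,0]]' 40
python3 -c "
from h import *
print(env.tip_extent);go(549.3,-2.8,23,173.9)"
```

```text
clock: 11.18
tcp_pos: [0.5493, -0.0028, 0.0367]
orientation: [-0.003, 0.053, 0.999, 0.001]
wrist_force: [-0.5, -0.8, -1.1]
finger_gap: 0.0856
grip_force: 0.0
0.011
at [549.3  -2.8  36.7] a 173.93 F [-0.5 -0.8 -1.1] t 11.18 gap 85.6
turn 0.03 shift [ 0.  -0.  13.7]
```

```bash
python3 -m jog '[[-1,0,0,0.013,0],[0,0,0,0,0],[1,0,0,0,0],[1,0,0,0,0],[1,0,0,0,0]]' 60
python3 -m jog '[[1,0,0,0,0],[1,0,0,0,0],[1,0,0,0,0]]'
```

```text
clock: 11.6
tcp_pos: [0.5521, -0.0034, 0.0273]
orientation: [0.0, 0.053, 0.999, 0.001]
wrist_force: [-1.1, 0.7, 3.8]
finger_gap: 0.0549
grip_force: 66.5
clock: 11.85
tcp_pos: [0.552, -0.0034, 0.0273]
orientation: [0.0, 0.053, 0.999, 0.001]
wrist_force: [-1.1, 1.9, 7.5]
finger_gap: 0.0547
grip_force: 66.9
```

```bash
python3 -m jog '[[1,0,0,-0.01,0],[1,0,0,-0.02,0],[1,0,0,-0.02,0],[1,0,0,-0.02,0],[1,0,0,0,0]]'
python3 - <<'E'
from h import *
go(528,297,100,172.4)
s=env.get_state();print(np.round(s["joint_pos"],3),np.round(s["ft_torque"],2))
E
```

```text
clock: 12.27
tcp_pos: [0.553, -0.0038, 0.0993]
orientation: [0.001, 0.053, 0.999, 0.001]
wrist_force: [1.2, 0.0, -3.4]
finger_gap: 0.0546
grip_force: 65.8
at [553.   -3.8  99.3] a 173.9 F [ 1.2  0.  -3.4] t 12.27 gap 54.6
turn 1.5 shift [ 64.6 294.9  -0.7]
[-0.153  0.353 -0.261  0.953  0.002 -0.047] [-0.05 -0.19 -0.  ]
```

Holding about 0.35 kg. Carrying to above pass_lay, high over the blue cassette.

```bash
python3 -m jog '[[1,0,0,0,1.5],[1,0.0077,0.0293,0,0],[1,0.0077,0.0293,0,0],[1,0.0077,0.0293,0,0],[1,0.0077,0.0293,0,0]]'|grep tcp
python3 -m jog '[[1,0.0077,0.0293,0,0],[1,0.0077,0.0293,0,0],[1,0.0077,0.0293,0,0],[1,0.0077,0.0293,0,0],[1,0.0077,0.0293,0,0]]'|grep tcp
python3 -m jog '[[1,0.0077,0.0293,0,0],[1,0,0,0,0],[1,0,0,0,0]]'
python3 - <<'E'
from h import *
c=env.read_camera("wrist");cv2.imwrite("pics/w4.png",c["img"][:,:,::-1]);nest(c,"green") if 0 else None
k,l,st,ce=cv2.connectedComponentsWithStats(mask(c["img"],"green"))
for i in range(1,k):
    if st[i,4]>100:
        for z in (.011,):print(st[i].tolist(),z,rect(c,np.argwhere(l==i)[:,::-1],z))
go(515.3,296.6,100,172.4)
E
```

```text
tcp_pos: [0.5345, 0.1176, 0.0943]
tcp_pos: [0.5156, 0.2682, 0.0946]
clock: 13.35
tcp_pos: [0.5118, 0.2985, 0.0946]
orientation: [-0.002, 0.065, 0.998, 0.001]
wrist_force: [0.6, -0.7, -4.8]
finger_gap: 0.0548
grip_force: 66.1
[223, 305, 66, 47, 2787] 0.011 [627.6 283.9  82.5  51.3  57.8]
at [512.  297.3  94.6] a 172.49 F [ 0.4 -0.6 -4.6] t 13.4 gap 54.8
turn 0.09 shift [-3.4 -0.3 -5.4]
```

View pics/w4.png

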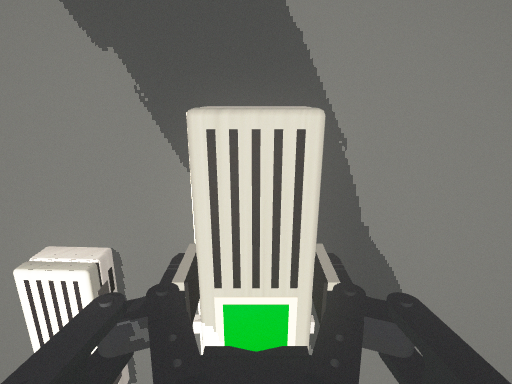

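The held cassette fills the view (188–324, from row 108 down) and hides the nest. I'll get its pose in the hand from its end corners and the tag.

Run:
```python
from h import *
c=env.read_camera("wrist")
h=cv2.cvtColor(c["img"],cv2.COLOR_RGB2HSV);w=((h[...,2]>150)&(h[...,1]<70))
L=[];R=[]
for r in range(130,236,15):
    x=np.flatnonzero(w[r]&(np.abs(np.arange(512)-256)<80));L.append([x[0],r]);R.append([x[-1]+1,r])
col=np.flatnonzero(w[:,245]);print("end row",col[0])
for z in(.100,.104,.108):
    a=ray(c,L,z)*1000;b=ray(c,R,z)*1000;m=(a+b)/2
    p=np.polyfit(m[:,0],m[:,1],1);wd=np.linalg.norm(a-b,axis=1)*np.cos(0)
    e=ray(c,[256,col[0]],z)*1000
    print(z,"width",wd.round(1)[[0,-1]],"yaw",np.degrees(np.arctan(p[0])).round(2),"y at 515",np.polyval(p,515).round(1),"end",e.round(1),"centre x",(e[0,0]+75*np.cos(np.radians(7.6))).round(1))
```

```text
end row 106
0.1 width [57.7 57.7] yaw -7.37 y at 515 297.6 end [[435.5 308.  100. ]] centre x 509.9
0.104 width [55.9 55.8] yaw -7.37 y at 515 297.6 end [[435.5 308.  104. ]] centre x 509.8
0.108 width [54.1 54. ] yaw -7.37 y at 515 297.6 end [[435.4 308.  108. ]] centre x 509.8
```

```bash
python3 -m jog '[[1,-0.0055,0,0.015,0.2],[1,0,0,0.02,0],[1,0,0,0.015,0],[1,0,0,0,0]]'
python3 -m jog '[[1,0,0,0.003,0],[1,0,0,0.002,0],[1,0,0,0,0]]'
```

```text
clock: 13.78
tcp_pos: [0.5159, 0.2939, 0.0421]
orientation: [-0.005, 0.069, 0.998, -0.001]
wrist_force: [-0.6, -0.1, -5.2]
finger_gap: 0.0545
grip_force: 66.0
clock: 14.03
tcp_pos: [0.5189, 0.2962, 0.0413]
orientation: [-0.001, 0.068, 0.998, 0.001]
wrist_force: [-0.2, -0.1, -4.9]
finger_gap: 0.055
grip_force: 66.1
```

```bash
python3 -m jog '[[1,0,0,0,0],[1,0,0,0,0]]'
python3 -m jog '[[1,0,0,0.002,0],[1,0,0,0,0]]'
python3 -m jog '[[1,0,0,0.002,0],[1,0,0,0,0]]'
```

```text
clock: 14.2
tcp_pos: [0.5189, 0.2967, 0.0416]
orientation: [-0.001, 0.068, 0.998, 0.001]
wrist_force: [0.8, -1.3, -3.9]
finger_gap: 0.0546
grip_force: 66.1
clock: 14.37
tcp_pos: [0.5183, 0.2966, 0.0388]
orientation: [-0.002, 0.068, 0.998, 0.001]
wrist_force: [-0.2, 0.3, -3.3]
finger_gap: 0.0548
grip_force: 66.1
clock: 14.53
tcp_pos: [0.518, 0.2965, 0.0364]
orientation: [-0.002, 0.068, 0.998, 0.001]
wrist_force: [-0.8, -0.6, -3.7]
finger_gap: 0.0545
grip_force: 66.1
```

```bash
python3 -m jog '[[1,0,0,0.001,0],[1,0,0,0,0]]' | grep -E "tcp|force"
python3 -m jog '[[1,0,0,0.001,0],[1,0,0,0,0]]'| grep -E "tcp|force"
python3 -m jog '[[1,0,0,0.001,0],[1,0,0,0,0]]'| grep -E "tcp|force"
```

```text
tcp_pos: [0.5181, 0.2965, 0.0354]
wrist_force: [-0.7, 0.4, -4.1]
grip_force: 66.1
tcp_pos: [0.5182, 0.2965, 0.0345]
wrist_force: [-0.6, 0.8, -4.1]
grip_force: 66.1
tcp_pos: [0.5182, 0.2965, 0.0335]
wrist_force: [0.7, -0.6, -3.9]
grip_force: 66.1
```

```bash
python3 -m jog '[[1,0,0,0.001,0],[1,0,0,0,0]]' | grep -E "tcp|wrist_force"
python3 -m jog '[[1,0,0,0.001,0],[1,0,0,0,0]]'| grep -E "tcp|wrist_force"
```

```text
tcp_pos: [0.5183, 0.2965, 0.0333]
wrist_force: [-2.2, -0.2, 1.5]
tcp_pos: [0.5183, 0.2966, 0.0333]
wrist_force: [-4.9, -2.2, 9.1]
```

Floor contact is at TCP z = 33.3. I'll ease off 1 mm and estimate the stop from the first top picture.

```bash
python3 -m jog '[[1,0,0,-0.001,0],[1,0,0,0,0]]' | grep -E "tcp|wrist_force"
python3 - <<'E'
from h import *
c=env.read_camera("top");I=cv2.imread("pics/top0.png")[:,:,::-1]
print(I[146:164,140].tolist(),I[146:164,157].tolist())
for r in(156,158):print(ray(c,[[143,r],[155,r+2]],.031).round(4).tolist())
w=cv2.imread("pics/w2.png")[:,:,::-1]
print(w[64:95,182].max(1).tolist())
E
```

```text
tcp_pos: [0.5184, 0.2966, 0.0333]
wrist_force: [-2.2, -1.6, 3.4]
[[164, 203, 155], [170, 204, 158], [177, 208, 165], [193, 218, 179], [206, 224, 193], [210, 220, 195], [219, 216, 202], [234, 228, 222], [237, 232, 227], [230, 224, 219], [204, 198, 188], [211, 216, 195], [238, 241, 226], [243, 246, 234], [242, 245, 232], [243, 246, 233], [243, 246, 234], [243, 246, 233]] [[243, 246, 234], [243, 246, 234], [243, 246, 233], [243, 246, 233], [243, 246, 233], [243, 246, 233], [242, 245, 233], [241, 244, 231], [238, 239, 229], [236, 232, 227], [235, 231, 227], [233, 229, 226], [218, 214, 209], [200, 202, 187], [229, 233, 220], [241, 245, 232], [243, 246, 234], [243, 246, 235]]
[[0.6107, 0.2981, 0.031], [0.6055, 0.2643, 0.031]]
[[0.6051, 0.2979, 0.031], [0.5999, 0.2642, 0.031]]
[252, 252, 253, 253, 253, 253, 252, 211, 206, 209, 211, 180, 244, 164, 94, 91, 90, 94, 119, 221, 250, 230, 253, 253, 253, 253, 253, 253, 252, 253, 253]
```

The stop's near face is around x ≈ 0.61 mid-lane, so the gap is about 18 mm. I'll slide 10 mm, then creep.

```bash
python3 -m jog '[[1,0,0,-0.0005,0],[1,-0.0025,0,0,0],[1,-0.0025,0,0,0],[1,-0.0025,0,0,0],[1,-0.0025,0,0,0]]' | grep -E "tcp|wrist_force"
python3 -m jog '[[1,0,0,0,0]]' | grep -E "tcp|wrist_force"
python3 -m jog '[[1,-0.001,0,0,0],[1,0,0,0,0]]' | grep -E "tcp|wrist_force"
python3 -m jog '[[1,-0.001,0,0,0],[1,0,0,0,0]]' | grep -E "tcp|wrist_force"
```

```text
tcp_pos: [0.5278, 0.2954, 0.0333]
wrist_force: [-6.1, 0.6, 6.6]
tcp_pos: [0.5285, 0.2954, 0.0333]
wrist_force: [-3.8, 0.7, 4.4]
tcp_pos: [0.5289, 0.2953, 0.0333]
wrist_force: [-5.6, 0.2, 5.5]
tcp_pos: [0.5298, 0.2951, 0.0333]
wrist_force: [-5.2, 0.7, 5.9]
```

```bash
python3 -m jog '[[1,0,0,-0.001,0],[1,0,0,0,0]]' | grep -E "tcp|wrist_force"
python3 -m jog '[[1,-0.001,0,0,0],[1,0,0,0,0]]' | grep -E "tcp|wrist_force"
python3 -m jog '[[1,-0.001,0,0,0],[1,0,0,0,0]]' | grep -E "tcp|wrist_force"
```

```text
tcp_pos: [0.5305, 0.2947, 0.0335]
wrist_force: [0.2, -0.5, -4.8]
tcp_pos: [0.5314, 0.2945, 0.0335]
wrist_force: [-0.2, 0.4, -4.1]
tcp_pos: [0.5323, 0.2944, 0.0337]
wrist_force: [0.1, 0.1, -5.9]
```

It's now just clear of the floor (0.3 mm), so the feel is clean. Creeping on.

```bash
python3 -m jog '[[1,-0.001,0,0,0],[1,-0.001,0,0,0],[1,0,0,0,0]]' | grep -E "tcp|wrist_force"
python3 -m jog '[[1,-0.001,0,0,0],[1,0,0,0,0]]' | grep -E "tcp|wrist_force"
python3 -m jog '[[1,-0.001,0,0,0],[1,0,0,0,0]]' | grep -E "tcp|wrist_force"
```

```text
tcp_pos: [0.5344, 0.2943, 0.0341]
wrist_force: [0.9, 0.0, -4.0]
tcp_pos: [0.5353, 0.2942, 0.0342]
wrist_force: [-0.3, -0.1, -4.3]
tcp_pos: [0.5363, 0.2941, 0.0341]
wrist_force: [0.2, 1.1, -3.7]
```

```bash
python3 -m jog '[[1,-0.001,0,0,0],[1,0,0,0,0]]' | grep -E "tcp|wrist_force"
```

```text
tcp_pos: [0.5373, 0.2939, 0.0342]
wrist_force: [-0.2, 0.4, -4.3]
```

```bash
python3 -m jog '[[1,-0.001,0,0,0],[1,0,0,0,0]]' | grep -E "tcp|wrist_force"
```

```text
tcp_pos: [0.5381, 0.2938, 0.0341]
wrist_force: [-1.7, 0.6, -4.1]
```

```bash
python3 -m jog '[[1,-0.0005,0,0,0],[1,0,0,0,0]]' | grep -E "tcp|wrist_force"
```

```text
tcp_pos: [0.5382, 0.2937, 0.034]
wrist_force: [-0.3, 0.1, -4.5]
```

```bash
python3 -m jog '[[1,-0.0005,0,0,0],[1,0,0,0,0]]' | grep -E "tcp|wrist_force"
```

```text
tcp_pos: [0.5382, 0.2937, 0.0339]
wrist_force: [-3.1, 0.8, -3.1]
```

Contact with the stop is at TCP x = 0.5382 with about 3 N. I'll settle it onto the floor.

```bash
python3 -m jog '[[1,0,0,0.001,0],[1,0,0,0,0]]' | grep -E "tcp|wrist_force"
python3 -m jog '[[1,-0.0005,0,0,0],[1,0,0,0,0]]' | grep -E "tcp|wrist_force"
```

```text
tcp_pos: [0.5382, 0.2937, 0.0333]
wrist_force: [-5.2, 0.3, 0.5]
tcp_pos: [0.5382, 0.2937, 0.0333]
wrist_force: [-6.8, 0.4, 0.8]
```

Snug and seated with about 7 N on the stop. Releasing and lifting.

```bash
python3 -m jog '[[0.2,0,0,0,0],[-0.2,0,0,0,0],[-0.6,0,0,0,0],[-0.6,0,0,0,0],[-0.6,0,0,0,0]]'
python3 -m jog '[[-1,0,0,-0.01,0],[-1,0,0,-0.03,0],[-1,0,0,-0.04,0],[-1,0,0,-0.04,0],[-1,0,0,-0.04,0]]'
python3 - <<'E'
from h import *
c=env.read_camera("wrist");cv2.imwrite("pics/w5.png",c["img"][:,:,::-1])
go(498.8,-129.6,190,169.1)
E
```

```text
clock: 18.92
tcp_pos: [0.541, 0.2939, 0.034]
orientation: [-0.0, 0.068, 0.998, 0.001]
wrist_force: [-0.1, 0.9, -0.3]
finger_gap: 0.0682
grip_force: 0.0
clock: 19.33
tcp_pos: [0.5402, 0.2931, 0.1958]
orientation: [-0.001, 0.068, 0.998, 0.001]
wrist_force: [1.4, 1.3, 0.1]
finger_gap: 0.0857
grip_force: 0.0
at [543.8 294.5 205.4] a 172.19 F [2.  1.6 6.3] t 19.38 gap 85.6
turn 3.09 shift [ -36.  -425.    15.4]
```

View pics/w5.png

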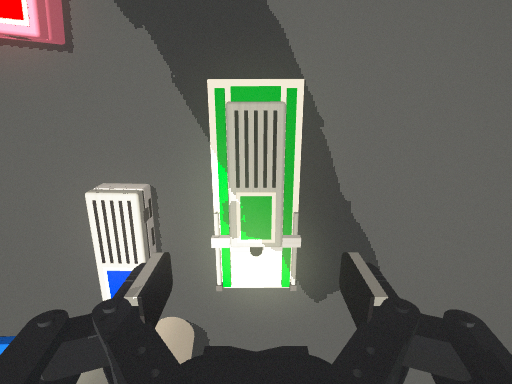

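The green cassette lies between the rails at (255,170), with its end against the stop at row 240. Now to the red cassette.

```bash
python3 -m jog '[[-1,0,0,0,3.1],[-1,-0.0033,-0.0386,0,0],[-1,-0.0033,-0.0386,0,0],[-1,-0.0033,-0.0386,0,0],[-1,-0.0033,-0.0386,0,0]]'|grep tcp
python3 -m jog '[[-1,-0.0033,-0.0386,0,0],[-1,-0.0033,-0.0386,0,0],[-1,-0.0033,-0.0386,0,0],[-1,-0.0033,-0.0386,0,0],[-1,-0.0033,-0.0386,0,0]]'|grep tcp
python3 -m jog '[[-1,-0.0033,-0.0386,0,0],[-1,-0.0033,-0.0386,0,0],[-1,0,0,0,0],[-1,0,0,0,0]]'
python3 - <<'E'
from h import *
c=env.read_camera("wrist");cas(c,"red");go(499,-129.6,23.5,169.1)
E
```

```text
tcp_pos: [0.5239, 0.1378, 0.1937]
tcp_pos: [0.5035, -0.0555, 0.1935]
clock: 20.55
tcp_pos: [0.4955, -0.133, 0.193]
orientation: [-0.001, 0.097, 0.995, 0.001]
wrist_force: [-0.4, 0.2, -0.8]
finger_gap: 0.0849
grip_force: 0.0
red [116, 0, 32, 20, 261] tag [ 323.4 -204.4  -59.1   15.7   22.3]
red [72, 171, 56, 52, 2248] tag [ 479.1 -290.5   -8.    46.1   53.3]
red [122, 172, 27, 92, 886] tag [ 510.1 -262.6   -8.1   10.6  102.9]
red [56, 176, 45, 134, 1409] tag [ 529.3 -332.6   -7.9   12.1  159.9]
red [241, 202, 31, 42, 1263] tag [ 538.1 -140.4  -11.9   31.2   47.1]
[226, 109, 59, 143, 7634] body z.04 [ 497.9 -132.8  -10.9   54.7  148.1]
[478, 160, 34, 188, 3059] body z.04 [641.8 108.2   4.1  37.5 243.4]
[49, 163, 107, 151, 10239] body z.04 [ 532.3 -298.    -9.3   92.3  176.3]
at [ 495.5 -131.4  192.9] a 168.96 F [-1.   0.3 -0.2] t 20.6 gap 85.7
turn -0.14 shift [ -3.1   2.5 169.4]
```

```bash
python3 -m jog '[[-1,-0.003,0.0003,0.035,0],[-1,0,0,0.035,0],[-1,0,0,0.035,0],[-1,0,0,0.035,0],[-1,0,0,0.02,0]]'
python3 -m jog '[[-1,0,0,0.009,0],[0,0,0,0,0],[1,0,0,0,0],[1,0,0,0,0],[1,0,0,0,0]]' 60
python3 -m jog '[[1,0,0,0,0],[1,0,0,0,0],[1,0,0,0,0]]'
```

```text
clock: 21.02
tcp_pos: [0.4962, -0.1277, 0.0293]
orientation: [-0.004, 0.094, 0.996, 0.002]
wrist_force: [-0.8, 0.1, 0.0]
finger_gap: 0.0852
grip_force: 0.0
clock: 21.43
tcp_pos: [0.4995, -0.1307, 0.0253]
orientation: [-0.0, 0.095, 0.996, 0.0]
wrist_force: [0.7, 0.5, 2.6]
finger_gap: 0.0551
grip_force: 65.7
clock: 21.68
tcp_pos: [0.4995, -0.1308, 0.0253]
orientation: [0.0, 0.095, 0.995, 0.001]
wrist_force: [-0.3, 2.9, 6.6]
finger_gap: 0.0549
grip_force: 66.2
```

```bash
python3 -m jog '[[1,0,0,-0.01,0],[1,0,0,-0.02,0],[1,0,0,-0.02,0],[1,0,0,-0.015,0],[1,0,0,0,-3]]'
python3 -m jog '[[1,-0.0085,-0.0304,0,0],[1,-0.0085,-0.0304,0,0],[1,-0.0085,-0.0304,0,0],[1,-0.0085,-0.0304,0,0],[1,-0.0085,-0.0304,0,0]]'|grep tcp
python3 -m jog '[[1,-0.0085,-0.0304,0,0],[1,0,0,0,0],[1,0,0,0,0],[1,0,0,0,0]]'
python3 - <<'E'
from h import *
c=env.read_camera("wrist")
h=cv2.cvtColor(c["img"],cv2.COLOR_RGB2HSV);w=((h[...,2]>150)&(h[...,1]<70))
L=[];R=[]
for r in range(130,236,15):
    x=np.flatnonzero(w[r]&(np.abs(np.arange(512)-256)<80));L.append([x[0],r]);R.append([x[-1]+1,r])
e0=np.flatnonzero(w[:,245])[0];print(L,R,e0)
s=env.get_state();z=s["tcp_pos"][2]-.0253+.038
a=ray(c,L,z)*1000;b=ray(c,R,z)*1000;m=(a+b)/2;p=np.polyfit(m[:,0],m[:,1],1);e=ray(c,[256,e0],z)*1000
x=e[0,0]+75*np.cos(np.radians(7.9))
print("yaw",np.degrees(np.arctan(p[0])).round(2),"centre",x.round(1),np.polyval(p,x).round(1),"lane y there",(-313.2-np.tan(np.radians(7.88))*(x-500)).round(1));go(525,-318.5,90,172.1)
E
```

```text
clock: 22.1
tcp_pos: [0.5, -0.1315, 0.0922]
orientation: [0.001, 0.069, 0.998, 0.0]
wrist_force: [0.3, -1.2, -3.9]
finger_gap: 0.0553
grip_force: 65.1
tcp_pos: [0.519, -0.2883, 0.0885]
clock: 22.85
tcp_pos: [0.5227, -0.3179, 0.0876]
orientation: [-0.002, 0.069, 0.998, 0.002]
wrist_force: [-0.2, 1.0, -2.5]
finger_gap: 0.0548
grip_force: 65.3
[[np.int64(186), 130], [np.int64(187), 145], [np.int64(188), 160], [np.int64(190), 175], [np.int64(191), 190], [np.int64(192), 205], [np.int64(193), 220], [np.int64(194), 235]] [[np.int64(326), 130], [np.int64(325), 145], [np.int64(324), 160], [np.int64(323), 175], [np.int64(322), 190], [np.int64(321), 205], [np.int64(320), 220], [np.int64(319), 235]] 110
yaw -7.6 centre 522.0 -316.8 lane y there -316.2
at [ 522.8 -317.2   87.6] a 172.11 F [-0.4  0.2 -3.5] t 22.9 gap 54.8
turn 0.01 shift [-2.4 -1.  -2.4]
```

The cassette is centred over the lane within 1 mm. Lowering.

```bash
python3 -m jog '[[1,-0.003,0,0.015,0.2],[1,0,0,0.02,0],[1,0,0,0.012,0],[1,0,0,0.003,0],[1,0,0,0,0]]' | grep -E "tcp|wrist_force"
python3 -m jog '[[1,0,0,0.001,0],[1,0,0,0,0],[1,0,0,0,0]]'| grep -E "tcp|wrist_force"
```

```text
tcp_pos: [0.5254, -0.3166, 0.0368]
wrist_force: [0.2, -0.2, -2.8]
tcp_pos: [0.5269, -0.3188, 0.0379]
wrist_force: [0.3, -0.7, -3.4]
```

```bash
python3 -m jog '[[1,0,0,0.002,0],[1,0,0,0.002,0],[1,0,0,0,0],[1,0,0,0,0]]' | grep -E "tcp|wrist_force"
python3 -m jog '[[1,0,0,0.001,0],[1,0,0,0,0]]'| grep -E "tcp|wrist_force"
```

```text
tcp_pos: [0.5261, -0.3185, 0.0326]
wrist_force: [-0.3, -0.1, -3.0]
tcp_pos: [0.5262, -0.3186, 0.0316]
wrist_force: [0.1, 0.8, -3.3]
```

```bash
python3 -m jog '[[1,0,0,0.001,0],[1,0,0,0,0]]' | grep -E "tcp|wrist_force"
```

```text
tcp_pos: [0.5262, -0.3186, 0.0313]
wrist_force: [-2.9, 0.7, 2.2]
```

Floor at 31.3. I'll ease up just clear and slide about 36 of the roughly 47 mm gap.

```bash
python3 -m jog '[[1,0,0,-0.0012,0],[1,-0.004,0,0,0],[1,-0.004,0,0,0],[1,-0.004,0,0,0],[1,-0.004,0,0,0]]' | grep -E "tcp|wrist_force"
python3 -m jog '[[1,-0.004,0,0,0],[1,-0.004,0,0,0],[1,-0.004,0,0,0],[1,0,0,0,0],[1,0,0,0,0]]' | grep -E "tcp|wrist_force|ori"
```

```text
tcp_pos: [0.5427, -0.3209, 0.0317]
wrist_force: [0.2, -0.3, -2.6]
tcp_pos: [0.5542, -0.3225, 0.0317]
orientation: [-0.002, 0.071, 0.998, 0.001]
wrist_force: [0.0, -0.8, -3.0]
```

```bash
python3 -m jog '[[1,-0.002,0,0,0],[1,-0.002,0,0,0],[1,0,0,0,0]]' | grep -E "tcp|wrist_force"; python3 -m jog '[[1,-0.001,0,0,0],[1,0,0,0,0]]' | grep -E "tcp|wrist_force"; python3 -m jog '[[1,-0.001,0,0,0],[1,0,0,0,0]]' | grep -E "tcp|wrist_force"
```

```text
tcp_pos: [0.5583, -0.3232, 0.0319]
wrist_force: [0.0, -0.2, -4.1]
tcp_pos: [0.559, -0.3233, 0.0319]
wrist_force: [-0.1, 0.2, -4.1]
tcp_pos: [0.56, -0.3234, 0.0318]
wrist_force: [0.5, -0.3, -3.1]
```

```bash
python3 -m jog '[[1,-0.002,0.001,0,0],[1,-0.002,0,0,0],[1,0,0,0,0]]' | grep -E "tcp|wrist_force"; python3 -m jog '[[1,-0.001,0,0,0],[1,-0.001,0,0,0],[1,0,0,0,0]]' | grep -E "tcp|wrist_force"; python3 -m jog '[[1,-0.001,0,0,0],[1,0,0,0,0]]' | grep -E "tcp|wrist_force"
```

```text
tcp_pos: [0.5645, -0.323, 0.0318]
wrist_force: [0.5, -0.8, -2.1]
tcp_pos: [0.5662, -0.3232, 0.0318]
wrist_force: [-0.3, -0.1, -2.7]
tcp_pos: [0.5671, -0.3234, 0.0317]
wrist_force: [0.7, -1.0, -3.7]
```

```bash
python3 -m jog '[[1,-0.001,0,0,0],[1,0,0,0,0]]' | grep -E "tcp|wrist_force"; python3 -m jog '[[1,-0.001,0,0,0],[1,0,0,0,0]]' | grep -E "tcp|wrist_force"
```

```text
tcp_pos: [0.5681, -0.3236, 0.0318]
wrist_force: [-0.2, 0.3, -2.6]
tcp_pos: [0.5691, -0.3237, 0.0318]
wrist_force: [0.7, -0.4, -2.3]
```

```bash
python3 -m jog '[[1,-0.001,0,0,0],[1,0,0,0,0]]' | grep -E "tcp|wrist_force"; python3 -m jog '[[1,-0.001,0,0,0],[1,0,0,0,0]]' | grep -E "tcp|wrist_force"
```

```text
tcp_pos: [0.5701, -0.3238, 0.0318]
wrist_force: [-0.1, -0.6, -2.9]
tcp_pos: [0.5712, -0.324, 0.0318]
wrist_force: [0.3, -0.0, -3.4]
```

```bash
python3 -m jog '[[1,-0.001,0,0,0],[1,0,0,0,0]]' | grep -E "tcp|wrist_force"
```

```text
tcp_pos: [0.5721, -0.3241, 0.0318]
wrist_force: [0.5, 0.2, -2.1]
```

```bash
python3 -m jog '[[1,-0.001,0,0,0],[1,0,0,0,0]]' | grep -E "tcp|wrist_force"
```

```text
tcp_pos: [0.5731, -0.3243, 0.0318]
wrist_force: [0.2, 0.3, -3.0]
```

```bash
python3 -m jog '[[1,-0.001,0,0,0],[1,0,0,0,0]]' | grep -E "tcp|wrist_force"
```

```text
tcp_pos: [0.5741, -0.3244, 0.0318]
wrist_force: [-0.9, 0.6, -2.8]
```

```bash
python3 -m jog '[[1,-0.0005,0,0,0],[1,0,0,0,0]]' | grep -E "tcp|wrist_force"
```

```text
tcp_pos: [0.5745, -0.3244, 0.0317]
wrist_force: [-0.4, 0.0, -3.4]
```

```bash
python3 -m jog '[[1,-0.001,0,0,0],[1,0,0,0,0]]' | grep -E "tcp|wrist_force"
```

```text
tcp_pos: [0.5751, -0.3245, 0.0316]
wrist_force: [-2.0, 0.5, -3.3]
```

```bash
python3 -m jog '[[1,-0.0005,0,0,0],[1,0,0,0,0]]' | grep -E "tcp|wrist_force"
```

```text
tcp_pos: [0.5752, -0.3245, 0.0315]
wrist_force: [-3.5, -0.2, -1.8]
```

```bash
python3 -m jog '[[1,-0.0005,0,0,0],[1,0,0,0,0]]' | grep -E "tcp|wrist_force"
```

```text
tcp_pos: [0.5752, -0.3244, 0.0315]
wrist_force: [-4.8, 0.7, -0.8]
```

Contact at TCP x = 0.5752, stalled at about 5 N. I'll seat it, release, lift and look.

```bash
python3 -m jog '[[1,0,0,0.0005,0],[1,0,0,0,0]]' | grep -E "tcp|wrist_force"
python3 -m jog '[[0.2,0,0,0,0],[-0.2,0,0,0,0],[-0.6,0,0,0,0],[-0.6,0,0,0,0],[-0.6,0,0,0,0]]'
python3 -m jog '[[-1,0,0,-0.01,0],[-1,0,0,-0.03,0],[-1,0,0,-0.04,0],[-1,0,0,-0.04,0],[-1,0,0,-0.04,0]]'
python3 -m jog '[[-1,0.01,0,0,0],[-1,0.03,0,0,0],[-1,0.02,0,0,0],[-1,0,0,0,0],[-1,0,0,0,0]]'
python3 - <<'E'
from h import *
a=env.read_camera("wrist")["img"];t=env.read_camera("top");b=t["img"]
b2=cv2.resize(b[80:230,100:400],(768,384),interpolation=cv2.INTER_CUBIC)
v=np.vstack([cv2.resize(a[:,100:412],(250,308)) if 0 else np.pad(a[60:300,60:460],((0,0),(184,184),(0,0))),b2[:360]])
cv2.imwrite("pics/end.png",v[:,:,::-1]);print(v.shape)
E
```

```text
tcp_pos: [0.5752, -0.3245, 0.0314]
wrist_force: [-5.6, 0.2, 1.0]
clock: 28.73
tcp_pos: [0.5775, -0.3252, 0.032]
orientation: [-0.001, 0.071, 0.998, 0.001]
wrist_force: [-0.2, -1.0, -0.5]
finger_gap: 0.0683
grip_force: 0.0
clock: 29.15
tcp_pos: [0.577, -0.3249, 0.1939]
orientation: [-0.001, 0.071, 0.998, 0.001]
wrist_force: [1.7, -0.3, -0.1]
finger_gap: 0.0853
grip_force: 0.0
clock: 29.57
tcp_pos: [0.5174, -0.3167, 0.193]
orientation: [-0.001, 0.071, 0.997, 0.001]
wrist_force: [0.2, -0.8, -0.7]
finger_gap: 0.0855
grip_force: 0.0
(600, 768, 3)
```

View pics/end.png

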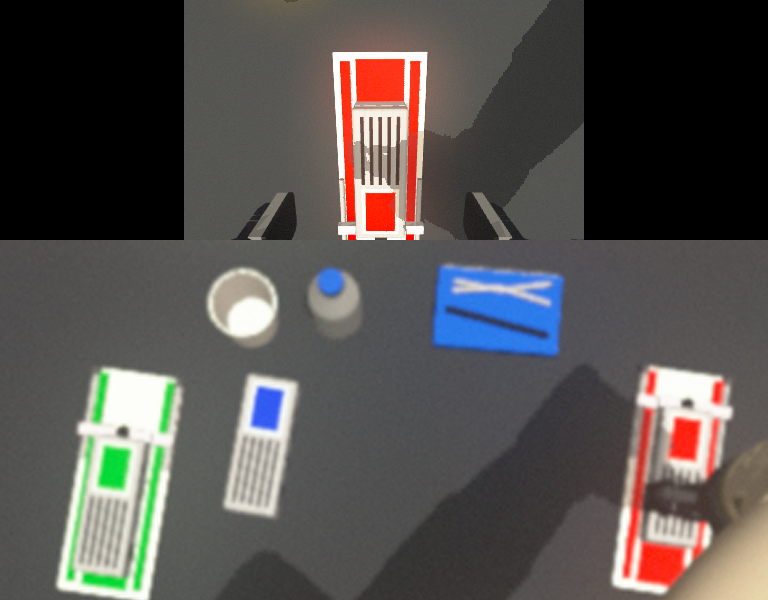

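Both cassettes lie between the rails against their stops: green at (112,470), red at (680,440) in the lower panel. The stops are at their original rows and the other items haven't moved.

```bash
python3 -c "
from workcell import env
print(env.hand_in())"
```

```text
the job is handed in; nothing more can be done
None
```

The green cassette is in the pass nest and the red one in the reject nest, each flat between the rails and felt snug against its stop at about 5–7 N (the stops slip at about 20 N); nothing else was touched, and I handed the job in at about 30 s.

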